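Load-test a return spring and sort it by its loaded length

TASK

Test the spring that stands beside the flywheel in the parts tray: set it fully down over the pin of the spring tester and press its cap straight down with a steady load of about 12 N for a good second, never over 20 N and never until the coils go solid, so that the cap alone pushes the sliding tell-tale down to the loaded length. If the tell-tale stopped above the fixed reference mark the spring is sound: stand it upright in the square wooden pass box; if it went below the mark the spring is soft: put it into the round scrap tin. Leave the other spring and the other things where they are.

Things in the scene. Friction and masses are not known exactly. Their poses are not given: they have to be found in the camera images.
- spring_a: one of two look-alike upright coil springs, each sound or soft, 70 mm tall, 85 g: steel foot collar 26 mm across, 12 mm high, with a 16 mm bore, hollow to 22 mm up; coils 26 mm across; on top a flat solid cap 44 mm across, from 56 to 70 mm up, to grip it by. Origin: centre of the foot's underside; z up the spring
- spring_b: one of two look-alike upright coil springs, each sound or soft, 70 mm tall, 85 g: steel foot collar 26 mm across, 12 mm high, with a 16 mm bore, hollow to 22 mm up; coils 26 mm across; on top a flat solid cap 44 mm across, from 56 to 70 mm up, to grip it by. Origin: centre of the foot's underside; z up the spring
- spring_a_cap (a joint): how far the cap of spring_a is pressed down, m: 0 unloaded, grows as it is compressed, coils solid at 0.034. Under 12 N a sound spring yields 6 mm (1.2 N per further mm; starts to yield at 5 N), a soft one 22 to 23 mm (0.45 N per mm; starts at 2 N)
- spring_b_cap (a joint): how far the cap of spring_b is pressed down, m: 0 unloaded, grows as it is compressed, coils solid at 0.034. Under 12 N a sound spring yields 6 mm (1.2 N per further mm; starts to yield at 5 N), a soft one 22 to 23 mm (0.45 N per mm; starts at 2 N)
- tester: spring tester, fixed: steel plate 12 mm thick, x -40 to 40, y -35 to 80 mm; an upright pin 12 mm thick, 20 mm tall, top 5 mm tapered to 6 mm. Origin: on the pin's axis at the bench surface, z up. At y = 50 mm stands a round post 10 mm thick, 72 mm tall, with a small rule plate (y 47 to 73 mm) beside it: close the fingers along x to stay clear
- pin_top (a point): centre of the top of the tester's pin, 32 mm above the bench, 20 mm above the plate; axes as the tester's
- telltale (a joint): brass tell-tale, a 6 mm wide, 3 mm thick arm on a collar that slides on the post with 0.6 N of friction and stays where it is pushed; its inner end lies 17 mm from the pin's axis, under the rim of a seated spring's cap but clear of the foot. Value: m down from its top position (its top 55 mm above the plate); starts at 0 to 0.0005
- telltale_tip (a point): outer end of the tell-tale's top edge, beside the mark: 64 mm to the tester's +y of the pin axis. It moves with the tell-tale; a seated spring's cap has its underside 56 mm above the plate unloaded, about 50 mm (sound) or 33 mm (soft) at 12 N
- mark (a point): upper edge of the fixed dark steel reference mark on the rule, 66 mm to the tester's +y of the pin axis and 40.5 mm above the plate: the tell-tale's top is level with it when the joint telltale reads 0.0145
- tray: open aluminium parts tray, fixed, 170 mm (x) by 200 mm (y), walls 3 mm thick, 22 mm high, floor 3 mm thick lined with white paper; a wall across the middle parts it into two halves: +y with a spring and the flywheel, -y with a spring and the engine block, both springs towards -x. Origin: centre of its underside
- tin: round open scrap tin, fixed, 110 mm across outside, 38 mm high, wall and floor 3 mm. Origin: centre of its underside, on the bench
- pass_box: square open wooden pass box, fixed, 100 by 100 mm outside, 18 mm high, wall and floor 5 mm. Origin: centre of its underside, on the bench
- flywheel: steel flywheel 64 mm across, 20 mm high, lying in the tray; to be left alone. Origin: centre of underside
- engine_block: small aluminium block 34 x 30 mm, 30 mm high, in the tray's other half; to be left alone. Origin: centre of underside
- wrench: open-ended wrench 140 mm long lying beyond the tester; to be left alone
- screwdriver: screwdriver 170 mm long lying on the robot's side of the tester; to be left alone
- oil_can: small steel oil can 72 mm across with a spout, 105 mm high, beyond the tester; to be left alone. Origin: centre of underside
- pulley: aluminium pulley 48 mm across, 24 mm high, beyond the tester; to be left alone. Origin: centre of underside
Not all that is in view belongs to the job. Leave any blue or turquoise look-alike of the tester alone.

How it is judged:
On the way, in this order (a step that is already met when the one before it is completed fails the run):
1. one of the springs stands fully down over the tester's pin (((horizontal distance between spring_a and tester below 0.004 m and z of spring_a in the frame of tester between 0.009 and 0.0155 m and angle between spring_a's own z axis and vertical below 0.1 rad) or (horizontal distance between spring_b and tester below 0.004 m and z of spring_b in the frame of tester between 0.009 and 0.0155 m and angle between spring_b's own z axis and vertical below 0.1 rad))), for 0.2 s.
2. a spring seated on the tester is pressed down with 9.5 to 16 N on the plate, steadily for 0.6 s (((horizontal distance between spring_a and tester below 0.004 m and z of spring_a in the frame of tester between 0.009 and 0.0155 m and angle between spring_a's own z axis and vertical below 0.1 rad and contact force between spring_a and tester between 9.5 and 16 N and value of joint spring_a_cap above 0.003 m) or (horizontal distance between spring_b and tester below 0.004 m and z of spring_b in the frame of tester between 0.009 and 0.0155 m and angle between spring_b's own z axis and vertical below 0.1 rad and contact force between spring_b and tester between 9.5 and 16 N and value of joint spring_b_cap above 0.003 m))), for 0.6 s.
At the end, for the whole second after the job is handed in: The tested spring is let go, at rest: in the tin (within 50 mm of its axis, foot below 40 mm) if the tell-tale stayed below the mark, else upright (0.15 rad) on the pass box floor. The other spring still stands in the engine block's half of the tray, moved under 10 mm (((distance of spring_b from where it was at the start of the episode below 0.01 m and y of spring_b in the frame of tray below -0.02 m and angle between spring_b's own z axis and vertical below 0.15 rad and linear speed of spring_a below 0.02 m/s and contact force between the fingers and spring_a below 0.1 N and ((value of joint telltale above 0.0145 m and horizontal distance between spring_a and tin below 0.05 m and height (world z) of spring_a below 0.04 m) or (value of joint telltale below 0.0145 m and angle between spring_a's own z axis and vertical below 0.15 rad and x of spring_a in the frame of pass_box between -0.045 and 0.045 m and y of spring_a in the frame of pass_box between -0.045 and 0.045 m and z of spring_a in the frame of pass_box between 0 and 0.01 m))) or (distance of spring_a from where it was at the start of the episode below 0.01 m and y of spring_a in the frame of tray below -0.02 m and angle between spring_a's own z axis and vertical below 0.15 rad and linear speed of spring_b below 0.02 m/s and contact force between the fingers and spring_b below 0.1 N and ((value of joint telltale above 0.0145 m and horizontal distance between spring_b and tin below 0.05 m and height (world z) of spring_b below 0.04 m) or (value of joint telltale below 0.0145 m and angle between spring_b's own z axis and vertical below 0.15 rad and x of spring_b in the frame of pass_box between -0.045 and 0.045 m and y of spring_b in the frame of pass_box between -0.045 and 0.045 m and z of spring_b in the frame of pass_box between 0 and 0.01 m))))); the robot touches nothing.
It fails at once if a spring loads the tester with more than 20 N (contact force between any of spring_a, spring_b and tester above 21 N).
It fails at once if a spring is pressed until its coils go solid (value of joint any of spring_a_cap, spring_b_cap above 0.0325 m).
It fails at once if the tell-tale is pushed by the gripper (contact force between the fingers and telltale above 1 N).
It fails at once if one of the other things is moved by more than 30 mm (distance of any of flywheel, engine_block, wrench, screwdriver, oil_can, pulley from where it was at the start of the episode above 0.03 m).
It also fails if it takes over 70 s, if anything falls off the work surface, if the arm or the gripper's body presses on something with over 40 N, if the wrist force passes 120 N, or if a joint passes its speed limit or range.

ROBOT

A 6-joint arm with a two-finger parallel gripper is mounted at the origin on the work surface. World frame = base frame: x ahead of the robot, y to its left, z up, the work surface at z = 0. Lengths are in m, angles in rad, forces in N, time in s.
With the tool pointing down it reaches from about 0.325 to 0.925 m from the base axis. Payload 3.1 kg.
Tool frame: the origin (TCP) lies at the very end of the fingers, on their centre line; the grasp point (between the pads) lies bot.hold_point_z behind it (bot.hold_point_z is the distance from the TCP to the grasp point, in m); z points along the fingers, y is the line along which they close (so a half turn about z gives the same grasp; the last joint's range is limited). The gripper opens to 85 mm and grips with 20 to 120 N. Pads are 22 mm wide; open, the fingers measure 114 mm over their backs; the gripper's body (76 mm by 85 mm) begins 54 mm behind the grasp point. The pads swing forward as they close: fully open they stand 13 mm farther back than shut.
Start: joints at [-1.221, 0.217, 1.613, -0, 1.311, -0.112], TCP at [0.278, -0.56, 0.231] pointing down, gripper open.
Joint ranges: [-2.75, 2.75], [-0.78, 2.1], [0.31, 2.55], [-1.13, 4.27], [0.13, 2.63], [-2.58, 2.58]. Speed limits (rad/s): [2.79, 2.79, 3.14, 3.14, 3.14, 3.14].

INTERFACE

Orientations are given as [roll, pitch, yaw] about the fixed x, y, z axes, in that order (R = Rz(yaw) Ry(pitch) Rx(roll)).
In Python, from cell import bot gives the robot as it stands.
- The arm moves only by the shell command python3 -m inch 'ROWS' [FORCE]. ROWS is a JSON object whose one key "moves" holds a list of rows, each a list of 5 numbers: the shift along the tool's x, y, z in m, then the turn about the tool's z in degrees, then the closure, from -1 (fully open) to 1 (shut). A call has 1 to 10 rows; each row is the pose to reach, as a shift and turn from the pose commanded when the call began, along the tool's axes at that moment; what a row does not reach only later rows make up. A row lasts 1/8 s, in which the tool goes at most 62.5 mm and 10.7 degrees, less where a joint would pass 70% of its speed; a pose out of reach is approached as far as the arm can. A call with a gripper value outside its range is refused whole. The fingers move at their own pace and stop on an object; FORCE is the grip in N (left out, the last holds). Time passes only in rows, so rows that repeat a pose let the fingers close. It gives the time, the measured TCP pose, the force, the opening and the grip force at its end, in the units of the state.
- bot.read_state(): the state, without advancing time (a new reading comes with each control period).
- bot.get_image(name): name is "scene" or "top" or "wrist"; returns the picture (400x640x3 uint8, red, green, blue); there is no depth.
- bot.camera_model(name): a dict with "intrinsics" (3x3 intrinsics, pixels), "dist" ([k1, k2, p1, p2, k3] as OpenCV has them; the pictures are not rectified), "R" (3x3) and "t" (3): a world point X has camera coordinates R X + t; the wrist camera has in their place "T_tool_cam" (4x4, takes a point from camera to tool coordinates, whose origin is the TCP and whose axes are the flange's). Camera axes: x right, y down, z forward; pixel columns grow to the right and rows downward; lengths in m; the calibration is good to about 2 mm. A picture is of the moment at which its call begins: read the wrist's pose just before it. camera_model takes no time and is no camera call.
- bot.close_job(): hands the job in; it is judged then, once.
The state is a dict: "t": time; "joint_positions": joint angles; "joint_vel": joint speeds; "effort": joint torques, N m; "eef_pos": TCP position; "orientation": TCP orientation; "force": force on the tool from outside, world axes, zero at the start; "wrist_torque": the same for the moment, N m; "opening": opening from 0.0 (shut) to 1.0 (fully open); "gripper_force": force on a finger pad.
Only numpy, scipy, OpenCV 4.12 (cv2) and the standard library are available. Lean on these libraries where they do the work, as an engineer would, in place of code of your own. Each camera call takes 0.05 s, during which the arm holds its last target. There are 200 camera calls.

## Working session

There is one attempt and no reset: what is moved stays moved. The work goes in short steps, Python scripts to look and compute and a shell command to move; the robot and the scene stay as the last step left them, time stands still between calls to the robot, and variables do not carry over. Pictures are saved under pics/ and viewed, at most 13 in all, crops included, and the job is handed in when it is done.

```bash
mkdir -p pics; ls
python3 - <<'E'
from cell import bot
import cv2,numpy as np
s=bot.read_state();print({k:np.round(v,3).tolist() for k,v in s.items()},bot.hold_point_z)
for n in("top","scene"):
    cv2.imwrite(f"pics/{n}0.png",bot.get_image(n)[:,:,::-1]);print(n,bot.camera_model(n))
print(bot.camera_model("wrist"))
E
```

```text
pics
{'t': 0.0, 'joint_positions': [-1.221, 0.218, 1.615, 0.0, 1.311, -0.112], 'joint_vel': [0.002, -0.001, 0.001, 0.002, 0.0, 0.002], 'effort': [0.001, -39.685, -30.385, -0.0, 0.01, -0.0], 'eef_pos': [0.278, -0.559, 0.23], 'orientation': [-3.139, -0.0, 0.462], 'force': [-0.713, -1.318, 0.027], 'wrist_torque': [-0.023, 0.021, -0.007], 'gripper_force': 0.0, 'opening': 1.001} 0.0187
top {'intrinsics': array([[363.05652321,   0.        , 321.23097134],
       [  0.        , 363.05652321, 199.86349308],
       [  0.        ,   0.        ,   1.        ]]), 'dist': array([0.02764475, 0.        , 0.        , 0.        , 0.        ]), 'R': array([[-0.0228129 , -0.99960296, -0.01653741],
       [-0.99813621,  0.02370971, -0.05623135],
       [ 0.05660112,  0.01522378, -0.9982808 ]]), 't': array([-0.02120569,  0.53251734,  1.05693265])}
scene {'intrinsics': array([[363.71165213,   0.        , 322.32021554],
       [  0.        , 363.71165213, 200.8910348 ],
       [  0.        ,   0.        ,   1.        ]]), 'dist': array([-0.00451377,  0.        ,  0.        ,  0.        ,  0.        ]), 'R': array([[ 0.30777979,  0.95141815, -0.00866666],
       [ 0.82869074, -0.27253125, -0.48887461],
       [-0.46748611,  0.14328375, -0.87231101]]), 't': array([-0.10370322, -0.43909694,  1.25733581])}
{'intrinsics': array([[302.72198867,   0.        , 321.25218605],
       [  0.        , 302.72198867, 197.6079386 ],
       [  0.        ,   0.        ,   1.        ]]), 'dist': array([-0.0011643,  0.       ,  0.       ,  0.       ,  0.       ]), 'T_tool_cam': array([[-5.32785008e-05, -9.55649367e-01, -2.94506849e-01,
         7.54736710e-02],
       [ 9.99999953e-01,  3.81691195e-05, -3.04763008e-04,
        -1.93263965e-04],
       [ 3.02487643e-04, -2.94506851e-01,  9.55649320e-01,
        -1.42431046e-01],
       [ 0.00000000e+00,  0.00000000e+00,  0.00000000e+00,
         1.00000000e+00]])}
```

View pics/top0.png

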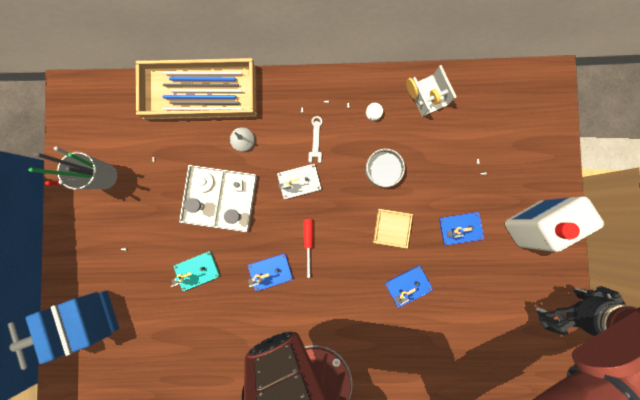

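View pics/scene0.png

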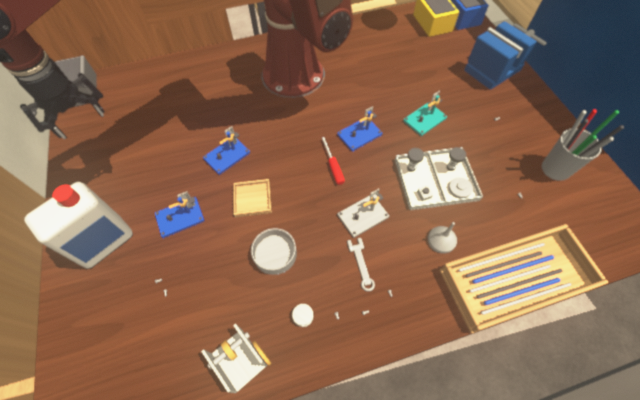

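The top view shows the steel tester at about (299,181) and the tray at (218,198). The flywheel is at (205,182), with its spring at about (194,205) and the other spring at (233,216). The tin is at (385,168) and the pass box at (393,228). Next I'll zoom in and get rough positions.

```bash
cat > h.py <<'E'
import numpy as np,cv2
from cell import bot
from scipy.spatial.transform import Rotation as Ro
def ray(n,px,state=None):
    m=bot.camera_model(n);u=cv2.undistortPoints(np.array([[px]],float),m["intrinsics"],m["dist"])[0,0]
    d=np.array([*u,1.])
    if n=="wrist":
        T=m["T_tool_cam"];R=Ro.from_euler("xyz",state["orientation"]).as_matrix()
        return R@T[:3,3]+np.array(state["eef_pos"]),R@T[:3,:3]@d
    R=np.array(m["R"]);return -R.T@m["t"],R.T@d
def hit(n,px,z,state=None):
    c,d=ray(n,px,state);return c+d*(z-c[2])/d[2]
def tool(p,s):  # world shift from TCP into tool axes
    return Ro.from_euler("xyz",s["orientation"]).as_matrix().T@(np.array(p)-s["eef_pos"])
def proj(n,X,state=None):
    m=bot.camera_model(n)
    if n=="wrist":
        T=np.eye(4);T[:3,:3]=Ro.from_euler("xyz",state["orientation"]).as_matrix();T[:3,3]=state["eef_pos"]
        M=np.linalg.inv(T@m["T_tool_cam"]);R,t=M[:3,:3],M[:3,3]
    else: R,t=np.array(m["R"]),np.array(m["t"])
    return cv2.projectPoints(np.array([X],float),cv2.Rodrigues(R)[0],t,m["intrinsics"],m["dist"])[0][0,0]
E
python3 - <<'E'
from h import *
for nm,px,z in [("sprF",(194,205),.073),("sprE",(233,216),.073),("tester",(299,181),.012),("tin",(385,168),.038),("box",(393,228),.018),("fly",(205,182),.023),("oil",(242,139),.09)]:
    print(nm,hit("top",px,z).round(3))
im=cv2.imread("pics/top0.png")[155:240,170:330]
im2=cv2.imread("pics/scene0.png")[140:225,330:490]
cv2.imwrite("pics/c1.png",cv2.resize(np.vstack([im,im2]),None,fx=3.5,fy=3.5,interpolation=cv2.INTER_CUBIC))
E
```

```text
sprF [0.523 0.322 0.073]
sprE [0.489 0.213 0.073]
tester [0.59  0.031 0.012]
tin [ 0.618 -0.22   0.038]
box [ 0.445 -0.241  0.018]
fly [0.592 0.307 0.023]
oil [0.702 0.181 0.09 ]
```

View pics/c1.png

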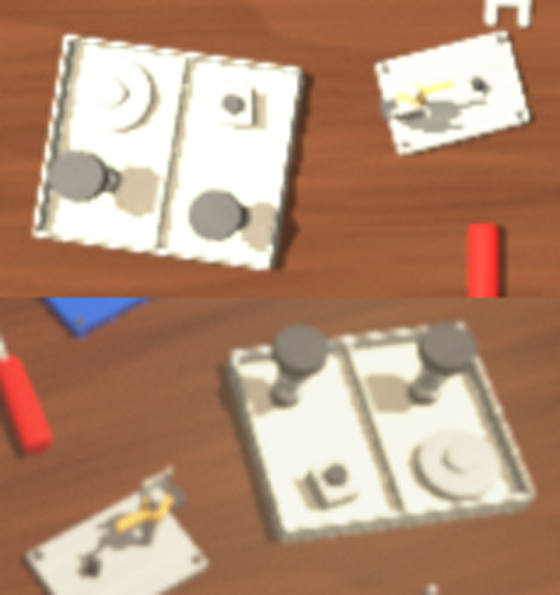

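The crop shows both grey caps clearly. The flywheel's spring cap is at crop (78,176), the pin at (480,87), and the post and tell-tale lie to the left of the pin. I'll refine the cap, tester, tin and box positions from contours in both views.

Run:
```python
from h import *
def blob(n,c,r,lo,hi):
    hsv=cv2.cvtColor(cv2.imread(f"pics/{n}0.png"),cv2.COLOR_BGR2HSV)
    m=cv2.inRange(hsv,lo,hi);w=np.zeros_like(m);cv2.circle(w,c,r,255,-1);m&=w
    k=max(cv2.findContours(m,0,1)[0],key=cv2.contourArea);M=cv2.moments(k)
    return (M["m10"]/M["m00"],M["m01"]/M["m00"]),cv2.contourArea(k),k
# caps: dark grey: low sat, mid value
for nm,ct,cs in [("F",(192,205),(457,155)),("E",(232,216),(415,155))]:
    P=[]
    for n,c in(("top",ct),("scene",cs)):
        p,a,_=blob(n,c,12,(0,0,60),(180,45,135));P.append(ray(n,p));print(nm,n,np.round(p,1),a,hit(n,p,.073).round(4))
    (a,d),(b,e)=P;x=np.linalg.lstsq(np.c_[d,-e],b-a,rcond=None)[0];print(" tri",(a+d*x[0]).round(4),(b+e*x[1]).round(4))
p,a,k=blob("top",(299,181),30,(0,0,150),(180,70,255));r=cv2.minAreaRect(k);q=cv2.boxPoints(r)
print("tester",a,[hit("top",z,.012).round(4)[:2].tolist() for z in q])
p,a,k=blob("top",(393,229),30,(12,60,140),(30,200,255));print("box",[hit("top",z,.018).round(3)[:2].tolist() for z in cv2.boxPoints(cv2.minAreaRect(k))],hit("top",cv2.minAreaRect(k)[0],.018).round(3))
p,a,k=blob("top",(385,168),28,(0,0,90),(180,70,255));print("tin",cv2.minEnclosingCircle(k),hit("top",cv2.minEnclosingCircle(k)[0],.03).round(3))
print("pin",hit("top",(307,179.9),.032).round(4))
```

```text
F top [200.6 205.7] 19.5 [0.5202 0.3031 0.073 ]Traceback (most recent call last):
  File "<stdin>", line 11, in <module>
  File "<stdin>", line 6, in blob
ZeroDivisionError: float division by zero
```

Run:
```python
from h import *
T=cv2.cvtColor(cv2.imread("pics/top0.png"),cv2.COLOR_BGR2HSV);S=cv2.cvtColor(cv2.imread("pics/scene0.png"),cv2.COLOR_BGR2HSV)
print(T[205,192],T[207,190],S[155,457],S[153,460],T[185,320],T[175,385],T[155,385],T[229,393])
def blob(n,c,r,f):
    hsv=cv2.cvtColor(cv2.imread(f"pics/{n}0.png"),cv2.COLOR_BGR2HSV)
    m=f(*[hsv[...,i].astype(int) for i in range(3)]).astype(np.uint8)*255;w=np.zeros_like(m);cv2.circle(w,c,r,255,-1);m&=w
    k=max(cv2.findContours(m,0,1)[0],key=cv2.contourArea);return cv2.contourArea(k),k
cap=lambda h,s,v:(v<135)&(s<60)
for nm,ct,cs in [("F",(192,205),(457,155)),("E",(232,216),(415,155))]:
    P=[]
    for n,c in(("top",ct),("scene",cs)):
        a,k=blob(n,c,12,cap);(p,r)=cv2.minEnclosingCircle(k);P.append(ray(n,p));print(nm,n,np.round(p,1),r,a,hit(n,p,.073).round(4))
    (a,d),(b,e)=P;x=np.linalg.lstsq(np.c_[d,-e],b-a,rcond=None)[0];print(" tri",(a+d*x[0]).round(4),(b+e*x[1]).round(4))
a,k=blob("top",(299,181),30,lambda h,s,v:(v>150)&(s<70));q=cv2.boxPoints(cv2.minAreaRect(k))
print("tester",a,[hit("top",z,.012).round(4)[:2].tolist() for z in q])
a,k=blob("top",(393,229),30,lambda h,s,v:(v>170)&(h>10)&(s<170));print("box",a,[hit("top",z,.018).round(3)[:2].tolist() for z in cv2.boxPoints(cv2.minAreaRect(k))],hit("top",cv2.minAreaRect(k)[0],.018).round(3))
a,k=blob("top",(385,168),28,lambda h,s,v:(s<90)&(v>90));c=cv2.minEnclosingCircle(k);print("tin",c,hit("top",c[0],.03).round(3))
print("pin",hit("top",(307,179.9),.032).round(4))
```

```text
[ 14  26 169] [ 16  28 171] [ 16  40 142] [ 17  41 142] [ 15  59 161] [ 26   8 253] [ 25  11 252] [ 28  77 255]
F top [198.9 205.7] 4.73728084564209 20.5 [0.5205 0.3079 0.073 ]
F scene [456.8 158. ] 9.09373950958252 41.0 [0.5375 0.3202 0.073 ]
 tri [0.5215 0.3155 0.0516] [0.5288 0.3304 0.0572]
E top [238.5 216.5] 2.549609661102295 9.0 [0.4876 0.1974 0.073 ]
E scene [413.5 157. ] 6.265082359313965 32.5 [0.4976 0.2099 0.073 ]
 tri [0.4877 0.1999 0.0628] [0.4935 0.2134 0.0662]
tester 1015.5 [[0.6156, 0.1004], [0.6428, -0.0156], [0.563, -0.0342], [0.5359, 0.0812]]
box 1218.0 [[0.404, -0.176], [0.507, -0.197], [0.487, -0.301], [0.384, -0.28]] [ 0.445 -0.239  0.018]
tin ((384.7173767089844, 167.7608642578125), 19.981782913208008) [ 0.62  -0.221  0.03 ]
pin [0.5902 0.0063 0.032 ]
```

Run:
```python
from h import *
def blob(n,c,r,f):
    hsv=cv2.cvtColor(cv2.imread(f"pics/{n}0.png"),cv2.COLOR_BGR2HSV)
    m=f(*[hsv[...,i].astype(int) for i in range(3)]).astype(np.uint8)*255;w=np.zeros_like(m);cv2.circle(w,c,r,255,-1);m&=w
    k=max(cv2.findContours(m,0,1)[0],key=cv2.contourArea);return cv2.contourArea(k),k
P=[]
for n,c in(("top",(192,205)),("scene",(457,155))):
    a,k=blob(n,c,10,lambda h,s,v:(v<185)&(s<60));(p,r)=cv2.minEnclosingCircle(k);P.append(ray(n,p));print(n,np.round(p,1),r,a,hit(n,p,.073).round(4))
(a,d),(b,e)=P;x=np.linalg.lstsq(np.c_[d,-e],b-a,rcond=None)[0];print(" tri",(a+d*x[0]).round(4),(b+e*x[1]).round(4))
s=bot.read_state();print(tool([.523,.322,.2],s).round(4))
```

```text
top [192.1 204.9] 9.94516372680664 187.0 [0.5231 0.327  0.073 ]
scene [456.5 156. ] 9.861641883850098 202.5 [0.5312 0.3225 0.073 ]
 tri [0.5238 0.332  0.0595] [0.5235 0.3315 0.0593]
[ 0.6116 -0.6795  0.0317]
```

```bash
python3 -m inch '{"moves":[[0.615,-0.684,0,-76.7,-1],[0.615,-0.684,0,-76.7,-1],[0.615,-0.684,0,-76.7,-1],[0.615,-0.684,0,-76.7,-1],[0.615,-0.684,0,-76.7,-1],[0.615,-0.684,0,-76.7,-1],[0.615,-0.684,0,-76.7,-1],[0.615,-0.684,0,-76.7,-1],[0.615,-0.684,0,-76.7,-1],[0.615,-0.684,0,-76.7,-1]]}' 40
```

```text
t: 1.35
eef_pos: [0.4455, 0.0448, 0.2312]
orientation: [3.141, 0.0, 1.801]
force: [1.2, 0.1, -0.1]
opening: 0.999
gripper_force: 0.0
```

```bash
python3 -m inch '{"moves":[[0.257,0.141,0.05,0,-1],[0.257,0.141,0.05,0,-1],[0.257,0.141,0.05,0,-1],[0.257,0.141,0.05,0,-1],[0.257,0.141,0.05,0,-1],[0.257,0.141,0.05,0,-1],[0.257,0.141,0.05,0,-1],[0.257,0.141,0.05,0,-1]]}'
python3 - <<'E'
from h import *
s=bot.read_state();im=bot.get_image("wrist");cv2.imwrite("pics/w1.png",im[:,:,::-1]);print(s["eef_pos"],proj("wrist",[.524,.327,.073],s))
E
```

```text
t: 2.35
eef_pos: [0.5242, 0.3239, 0.1815]
orientation: [-3.141, 0.0, 1.799]
force: [-0.0, 0.5, 0.2]
opening: 1.003
gripper_force: 0.0
[0.52420735 0.32385769 0.18151018] [321.58374381 192.10147418]
```

View pics/w1.png

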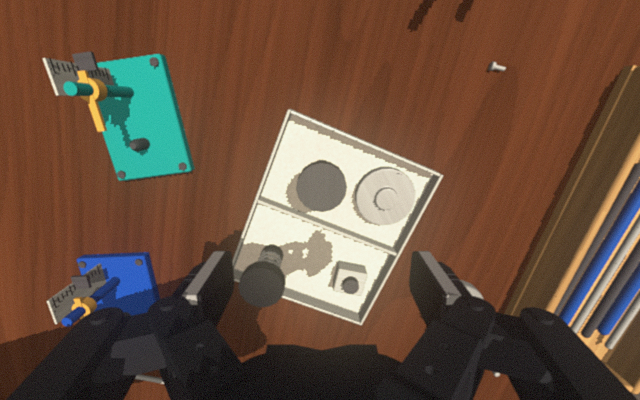

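The flywheel's spring cap is centred near (321,187), almost as predicted. The flywheel is at (385,196). The other spring at (263,283) and the block at (350,280) are clear of the closing line.

Run:
```python
from h import *
im=cv2.imread("pics/w1.png");g=cv2.cvtColor(im,cv2.COLOR_BGR2HSV)
print(im[187,321],im[190,300-4],im[160,330])
s=bot.read_state()
v=g[...,2];m=(v<100).astype(np.uint8)*255
w=np.zeros_like(m);cv2.circle(w,(321,187),30,255,-1);m&=w
k=max(cv2.findContours(m,0,1)[0],key=cv2.contourArea);print(cv2.minEnclosingCircle(k),cv2.fitEllipse(k))
for p in (cv2.fitEllipse(k)[0],(321,187)):
    h=hit("wrist",p,.073,s);print(h.round(4),tool([h[0],h[1],.046],s).round(4))
```

```text
[107 121 126] [114 130 143] [225 244 247]
((316.5, 166.0), 12.855060577392578) ((387.44317626953125, -144.03651428222656), (140.90658569335938, 624.6674194335938), 0.0)
[0.5145 0.5562 0.073 ] [0.2286 0.0429 0.1357]
[0.5227 0.3313 0.073 ] [0.0077 0.     0.1357]
```

```bash
python3 -m inch '{"moves":[[0.008,0,0,0,-1],[0.008,0,0.05,0,-1],[0.008,0,0.1,0,-1],[0.008,0,0.125,0,-1],[0.008,0,0.139,0,-1],[0.008,0,0.139,0,-1],[0.008,0,0.139,0,0.3],[0.008,0,0.139,0,1],[0.008,0,0.139,0,1],[0.008,0,0.139,0,1]]}' 40; python3 -m inch '{"moves":[[0,0,0,0,1],[0,0,0,0,1],[0,0,0,0,1]]}'
```

```text
t: 3.65
eef_pos: [0.5235, 0.3334, 0.0435]
orientation: [3.139, -0.001, 1.8]
force: [0.8, 0.1, 1.1]
opening: 0.5
gripper_force: 40.2
t: 4.03
eef_pos: [0.5233, 0.3332, 0.0428]
orientation: [3.14, -0.0, 1.8]
force: [2.3, 0.8, 2.0]
opening: 0.502
gripper_force: 40.3
```

```bash
python3 -m inch '{"moves":[[0,0,-0.05,0,1],[0,0,-0.1,0,1],[0,0,-0.14,0,1],[-0.382,-0.004,-0.15,0,1],[-0.382,-0.004,-0.15,0,1],[-0.382,-0.004,-0.15,0,1],[-0.382,-0.004,-0.15,0,1],[-0.382,-0.004,-0.15,0,1],[-0.382,-0.004,-0.15,0,1],[-0.382,-0.004,-0.15,0,1]]}'; python3 -m inch '{"moves":[[0,0,0,0,1],[0,0,0,0,1]]}';  python3 - <<'E'
from h import *
s=bot.read_state();im=bot.get_image("wrist");cv2.imwrite("pics/w2.png",im[:,:,::-1]);print(s["eef_pos"],s["force"],s["opening"],proj("wrist",[.595,.009,.032],s))
E
```

```text
t: 5.28
eef_pos: [0.6048, -0.0439, 0.191]
orientation: [-3.138, -0.0, 1.795]
force: [-0.7, 0.1, -0.9]
opening: 0.5
gripper_force: 41.9
t: 5.52
eef_pos: [0.6046, -0.0383, 0.1914]
orientation: [-3.14, -0.002, 1.802]
force: [0.7, 0.3, 0.1]
opening: 0.501
gripper_force: 41.9
[ 0.60455274 -0.03828333  0.19141306] [0.71299203 0.31735501 0.05640464] 0.5010406985349547 [322.90708906 133.7361352 ]
```

View pics/w2.png

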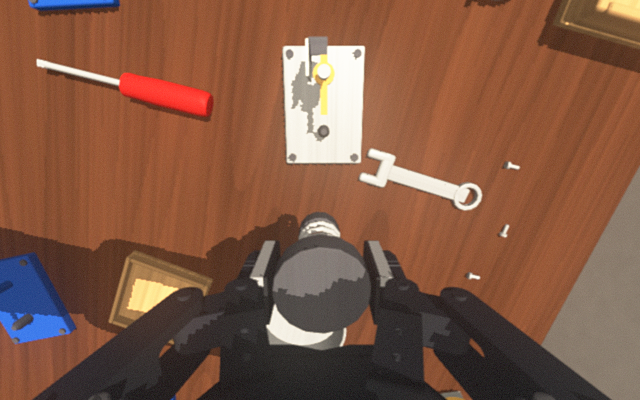

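The plate is square to the gripper, with the pin top at about (323,130) and the post at (323,72). The held cap is centred near (320,284). Next I'll measure both precisely.

Run:
```python
from h import *
im=cv2.imread("pics/w2.png");s=bot.read_state()
g=im.max(2).astype(int);print(g[120:142,314:334])
def cir(c,r):
    m=(im.max(2)[...]<150).astype(np.uint8)*255;w=np.zeros_like(m);cv2.circle(w,c,r,255,-1);m&=w
    return max(cv2.findContours(m,0,1)[0],key=cv2.contourArea)
k=cir((323,131),10);p=cv2.minEnclosingCircle(k);print(p,cv2.contourArea(k))
for c in (p[0],(323,130)): print(hit("wrist",c,.032,s).round(4),tool(hit("wrist",c,.032,s),s).round(4))
z=s["eef_pos"][2]+.0302
for c in ((320.5,283.5),(272,284),(369,284),(320,235),(320,332)): print("cap",c,tool(hit("wrist",c,z,s),s).round(4))
cs=[(284,47),(286,163),(364,46),(361,163)]
P=[hit("wrist",c,.012,s)[:2] for c in cs];print(np.degrees([np.arctan2(*(P[0]-P[1])[::-1]),np.arctan2(*(P[2]-P[3])[::-1])]),(tool([*((P[1]+P[3])/2),.012],s)).round(4),tool([*((P[0]+P[2])/2),.012],s).round(4))
cv2.imwrite("pics/c2.png",np.hstack([cv2.resize(im[30:180,270:390],None,fx=4,fy=4,interpolation=2)[:600],]))
```

```text
[[250 249 247 248 247 248 249 249 249 250 249 250 248 247 249 250 248 247
  248 249]
 [248 249 247 248 247 248 248 249 250 250 249 249 249 248 249 249 248 248
  248 248]
 [249 250 247 247 248 248 248 249 250 251 251 250 249 247 248 250 248 246
  247 249]
 [253 248 248 247 248 248 250 252 252 250 252 253 251 248 250 249 249 246
  248 250]
 [249 248 247 247 249 249 252 252 244 229 233 241 248 248 251 251 249 247
  248 248]
 [233 248 247 248 248 244 228 191 169 154 157 176 214 239 251 251 249 246
  248 249]
 [245 249 248 248 248 219 157 116 114 120 116 121 142 190 243 252 250 246
  247 248]
 [250 250 249 250 235 165 114 111 118 122 125 125 118 144 212 250 251 247
  248 248]
 [250 251 248 238 180 118 109 119 127 135 136 133 124 122 170 233 249 248
  248 248]
 [250 252 243 197 128 105 116 127 141 154 149 143 129 121 153 225 250 249
  247 249]
 [255 253 245 173 108 105 116 140 150 153 155 150 139 119 139 210 248 248
  248 248]
 [249 248 238 170 112 102 120 144 153 158 155 154 143 118 126 200 248 250
  247 248]
 [198 206 189 154 117 101 117 144 151 151 154 149 143 119 132 201 249 248
  247 
[... 511 characters left out ...]
47]
 [251 249 232 174 156 157 159 173 193 224 246 252 249 249 248 248 247 246
  247 248]
 [249 243 217 187 179 178 168 204 242 249 251 250 248 246 247 248 248 245
  247 247]
 [249 246 241 240 241 231 208 224 248 251 250 249 248 246 247 249 247 247
  247 247]]
((322.6851806640625, 131.12962341308594), 6.107559680938721) 89.0
[0.5945 0.0115 0.032 ] [0.0505 0.0016 0.1597]
[0.5946 0.0126 0.032 ] [0.0515 0.0019 0.1597]
cap (320.5, 283.5) [ 0.0027 -0.0001 -0.0302]
cap (272, 284) [ 0.0024 -0.0207 -0.0302]
cap (369, 284) [ 0.0024  0.0205 -0.0302]
cap (320, 235) [ 0.0251 -0.0003 -0.0302]
cap (320, 332) [-0.0223 -0.0003 -0.0302]
[102.30137502 104.0205714 ] [0.0152 0.0026 0.1797] [0.1289 0.0029 0.1798]
```

View pics/c2.png

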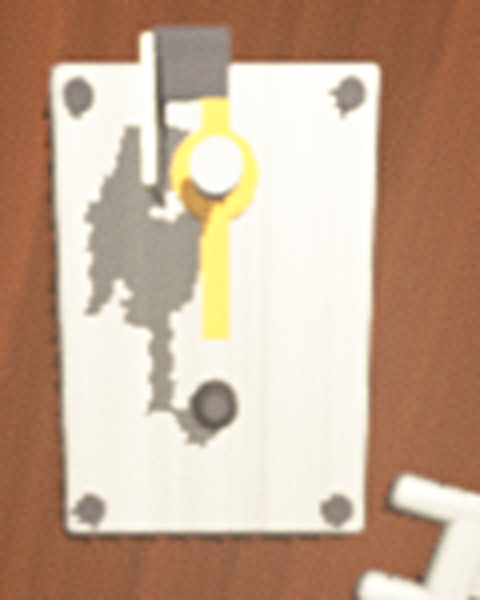

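Run:
```python
from h import *
im=cv2.imread("pics/w2.png");s=bot.read_state();g=im.max(2).astype(int)
print("col320",list(enumerate(g[205:340,320].tolist(),205)))
print("row284",g[284,262:280],g[284,360:378]);print("row222",g[222,292:350])
e=np.array(s["eef_pos"])
R=Ro.from_euler("xyz",s["orientation"]).as_matrix()
for nm,p in [("foot+x bottom",(.013,0,.0398)),("foot-y",(0,-.013,.0398)),("foot+y",(0,.013,.0398)),("cap top+",(.022,0,-.0302)),("cap low+",(.022,0,-.0162)),("cap top-",(-.022,0,-.0302)),("cap-y",(0,-.022,-.0302)),("cap+y",(0,.022,-.0302))]:
    print(nm,proj("wrist",e+R@np.array(p),s).round(1))
```

```text
col320 [(205, 146), (206, 147), (207, 153), (208, 147), (209, 150), (210, 145), (211, 139), (212, 109), (213, 92), (214, 90), (215, 90), (216, 91), (217, 105), (218, 138), (219, 146), (220, 148), (221, 209), (222, 252), (223, 255), (224, 231), (225, 165), (226, 193), (227, 242), (228, 255), (229, 255), (230, 247), (231, 175), (232, 128), (233, 131), (234, 115), (235, 84), (236, 79), (237, 80), (238, 86), (239, 86), (240, 81), (241, 87), (242, 83), (243, 89), (244, 87), (245, 86), (246, 84), (247, 120), (248, 139), (249, 137), (250, 134), (251, 133), (252, 138), (253, 132), (254, 132), (255, 135), (256, 136), (257, 133), (258, 132), (259, 137), (260, 135), (261, 133), (262, 134), (263, 133), (264, 135), (265, 131), (266, 134), (267, 133), (268, 131), (269, 138), (270, 137), (271, 134), (272, 129), (273, 130), (274, 131), (275, 131), (276, 132), (277, 133), (278, 129), (279, 132), (280, 128), (281, 133), (282, 129), (283, 134), (284, 130), (285, 134), (286, 128), (287, 130), (288, 132), (289, 134), (290, 131), (291, 126), (292, 100), (293, 82), (294, 74), (295, 76), (296, 77), (297, 77
[... 332 characters left out ...]
 (328, 84), (329, 75), (330, 77), (331, 76), (332, 114), (333, 211), (334, 247), (335, 245), (336, 244), (337, 243), (338, 245), (339, 244)]
row284 [240 168  97  75  69  61  51  40  46  51  59  96 124 136 134 133 134 129] [75 78 82 78 84 82 79 81 88 73 66 45 41 43 49 41 47 54]
row222 [ 88  96  87  88  90 115 146 155 143  99  70  60  72  92 114 118 100 114
 139 147 162 183 208 215 225 239 250 252 252 252 254 250 244 223 191 179
 164 144 144 129 117 104  91  92 114 147 156 159 156 150 157 156 156 155
 155 160 164 159]
foot+x bottom [320.9 207.1]
foot-y [300.8 226.1]
foot+y [340.9 226.1]
cap top+ [320.6 242. ]
cap low+ [320.7 228.5]
cap top- [320.7 331.4]
cap-y [269.2 288.9]
cap+y [372.1 288.9]
```

```bash
python3 -m inch '{"moves":[[0.053,0.002,0,0,1],[0.053,0.002,0,0,1],[0.053,0.002,0.06,0,1],[0.053,0.002,0.1,0,1],[0.053,0.002,0.107,0,1],[0.053,0.002,0.107,0,1],[0.053,0.002,0.107,0,1]]}'
python3 - <<'E'
from h import *
s=bot.read_state();im=bot.get_image("wrist");cv2.imwrite("pics/w3.png",im[:,:,::-1]);S=bot.get_image("scene");T=bot.get_image("top")
print(s["eef_pos"],s["force"])
c=proj("scene",[.594,.012,.04]).astype(int);d=proj("top",[.594,.012,.04]).astype(int);print(c,d)
f=lambda I,c:cv2.resize(I[c[1]-32:c[1]+32,c[0]-35:c[0]+35,::-1],None,fx=5,fy=5,interpolation=2)
a=cv2.resize(im[150:400,180:460,::-1],None,fx=1.28,fy=1.28)
cv2.imwrite("pics/c3.png",np.hstack([f(S,c),a[:320,:]]))
E
```

```text
t: 6.45
eef_pos: [0.5976, 0.0119, 0.088]
orientation: [3.137, 0.002, 1.801]
force: [-0.0, 0.1, -0.5]
opening: 0.501
gripper_force: 42.0
[0.59764312 0.01192352 0.08796212] [-0.02066549  0.11505275 -0.53103317]
[356 212] [304 178]
```

View pics/c3.png

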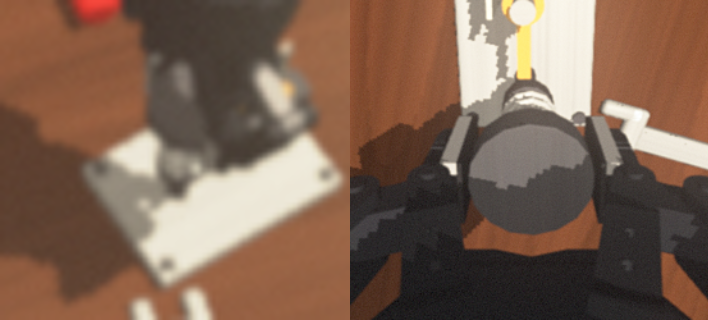

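```bash
python3 -m inch '{"moves":[[0,0,0,0,1],[0,0,0,0,1],[0,0,0,0,1]]}'
python3 - <<'E'
from h import *
P=[]
for i in range(6):
    s=bot.read_state();bot.get_image("wrist");P.append([*s["eef_pos"],*s["orientation"],*s["force"]])
P=np.array(P);print(P[:,:3].round(4));print(P.mean(0).round(4))
im=cv2.imread("pics/w3.png");g=im.max(2).astype(int)
x=[proj("wrist",p,s).round(1).tolist() for p in([.5946,.0115,.032],[.5946,.0115,.012])];print(x)
for r in range(205,236,5):print(r,g[r,296:350].tolist())
E
```

```text
t: 6.98
eef_pos: [0.5954, 0.012, 0.0853]
orientation: [-3.142, -0.0, 1.8]
force: [-1.0, -0.0, -0.2]
opening: 0.502
gripper_force: 42.0
[[0.5954 0.012  0.0853]
 [0.5954 0.012  0.0853]
 [0.5954 0.012  0.0852]
 [0.5954 0.0121 0.0852]
 [0.5954 0.012  0.0852]
 [0.5954 0.0121 0.0852]]
[ 5.9540e-01  1.2000e-02  8.5200e-02 -3.1414e+00 -1.0000e-04  1.8004e+00
 -5.9130e-01 -1.4600e-02 -5.9510e-01]
[[319.6, 219.1], [319.8, 209.5]]
205 [171, 159, 158, 161, 162, 159, 171, 220, 246, 245, 244, 241, 239, 224, 237, 255, 255, 254, 254, 254, 254, 254, 255, 255, 255, 222, 129, 137, 211, 246, 246, 241, 242, 244, 244, 245, 240, 240, 240, 243, 244, 246, 246, 246, 245, 245, 245, 247, 246, 246, 245, 245, 245, 244]
210 [163, 180, 180, 173, 157, 153, 170, 191, 196, 200, 216, 218, 160, 125, 196, 255, 255, 255, 255, 255, 255, 255, 255, 255, 255, 217, 135, 116, 145, 214, 245, 244, 242, 243, 243, 243, 240, 238, 239, 242, 243, 245, 246, 246, 244, 244, 242, 245, 246, 246, 245, 244, 245, 243]
215 [243, 228, 172, 151, 153, 152, 156, 165, 157, 156, 138, 119, 103, 101, 110, 107, 106, 108, 107, 111, 110, 109, 111, 106, 1
[... 541 characters left out ...]
1, 192, 190, 214, 227, 234, 240, 245, 249, 251, 253, 251, 250, 247, 229, 169, 123, 99, 136, 209, 246, 246, 243, 244, 244, 246, 243, 244, 244, 244, 242]
230 [155, 154, 140, 115, 97, 133, 163, 157, 155, 161, 152, 143, 146, 165, 181, 198, 232, 255, 255, 255, 255, 255, 252, 249, 244, 240, 235, 240, 248, 251, 251, 252, 252, 251, 247, 243, 237, 230, 235, 245, 241, 208, 164, 205, 241, 243, 244, 243, 245, 243, 242, 244, 242, 242]
235 [155, 151, 136, 120, 141, 146, 145, 144, 154, 159, 163, 148, 139, 132, 138, 134, 121, 118, 116, 109, 106, 105, 104, 104, 101, 103, 103, 106, 108, 110, 115, 122, 119, 137, 164, 177, 181, 199, 216, 235, 238, 232, 232, 234, 235, 241, 243, 245, 244, 243, 242, 245, 242, 242]
```

Run:
```python
from h import *
im=cv2.imread("pics/w3.png");g=im.max(2).astype(int);s=bot.read_state()
print(g[200:226,312:322:3].T.tolist())
print(g[196:226,326].tolist())
print("tt end",[tool(hit("wrist",(315.8,r),.067,s),s).round(4).tolist() for r in(211,212.5,214)])
print("foot edge",[tool(hit("wrist",(319,213.5),z,s),s).round(4).tolist() for z in(.0415,.0455)])
for dx in(0,-.002,-.004):
  for dz in(0,.004):
    R=Ro.from_euler("xyz",s["orientation"]).as_matrix();e=np.array(s["eef_pos"])
    print(dx,dz,[proj("wrist",e+R@np.array([x+dx,0,z+dz]),s).round(1)[1] for x,z in((.013,.0398),(.022,-.0162),(.022,-.0302),(-.022,-.0302))])
print(list(enumerate(g[228:345,321].tolist(),228)))
```

```text
[[254, 255, 254, 255, 255, 255, 255, 255, 255, 255, 255, 242, 148, 99, 102, 106, 106, 110, 108, 134, 146, 135, 165, 233, 254, 255], [254, 254, 254, 254, 254, 254, 254, 254, 254, 255, 255, 242, 151, 107, 109, 111, 108, 119, 137, 151, 144, 139, 215, 239, 220, 182], [254, 254, 254, 255, 255, 255, 255, 255, 255, 255, 255, 243, 151, 107, 110, 111, 109, 123, 144, 157, 151, 199, 246, 255, 255, 194], [251, 251, 240, 220, 213, 222, 223, 221, 220, 226, 217, 175, 125, 110, 114, 110, 111, 116, 141, 153, 166, 230, 253, 253, 244, 190]]
[244, 244, 244, 242, 242, 243, 244, 244, 244, 246, 243, 244, 244, 244, 245, 245, 231, 163, 115, 104, 113, 117, 129, 150, 153, 157, 216, 247, 253, 245]
tt end [[0.0181, -0.0028, 0.0182], [0.0172, -0.0028, 0.0182], [0.0163, -0.0028, 0.0182]]
foot edge [[0.0072, -0.0012, 0.0437], [0.0087, -0.0012, 0.0397]]
0 0 [np.float64(207.1), np.float64(228.5), np.float64(242.0), np.float64(331.4)]
0 0.004 [np.float64(205.1), np.float64(225.1), np.float64(237.9), np.float64(325.2)]
-0.002 0 [np.float64(210.1), np.float64(232.6), np.float64(246.5), np.float64(335.1)]
-0.002 0.004 [n
[... 907 characters left out ...]
 (283, 129), (284, 126), (285, 130), (286, 129), (287, 126), (288, 122), (289, 87), (290, 79), (291, 80), (292, 80), (293, 79), (294, 78), (295, 75), (296, 76), (297, 81), (298, 72), (299, 81), (300, 76), (301, 71), (302, 75), (303, 76), (304, 72), (305, 71), (306, 76), (307, 75), (308, 69), (309, 71), (310, 81), (311, 78), (312, 71), (313, 78), (314, 75), (315, 75), (316, 72), (317, 71), (318, 74), (319, 71), (320, 77), (321, 73), (322, 77), (323, 78), (324, 76), (325, 67), (326, 71), (327, 75), (328, 76), (329, 73), (330, 73), (331, 70), (332, 77), (333, 107), (334, 124), (335, 131), (336, 130), (337, 134), (338, 131), (339, 132), (340, 134), (341, 130), (342, 135), (343, 129), (344, 130)]
```

Run:
```python
from h import *
s=bot.read_state();im=bot.get_image("wrist")[:,:,::-1];cv2.imwrite("pics/w4.png",im);g=im.max(2).astype(int)
print(s["eef_pos"])
print("tt row203",list(enumerate(g[203,305:335].tolist(),305)))
for c in(316,318,320):print("col",c,list(enumerate(g[203:222,c].tolist(),203)))
for c in(327,330):print("col",c,list(enumerate(g[203:224,c].tolist(),203)))
for r in(221,226):print("row",r,list(enumerate(g[r,292:350].tolist(),292)))
```

```text
[0.59539769 0.01207619 0.08522788]
tt row203 [(305, 203), (306, 242), (307, 246), (308, 244), (309, 243), (310, 240), (311, 241), (312, 239), (313, 243), (314, 251), (315, 255), (316, 254), (317, 254), (318, 254), (319, 254), (320, 254), (321, 254), (322, 254), (323, 255), (324, 255), (325, 251), (326, 244), (327, 245), (328, 245), (329, 244), (330, 242), (331, 240), (332, 242), (333, 245), (334, 243)]
col 316 [(203, 254), (204, 254), (205, 255), (206, 255), (207, 255), (208, 255), (209, 255), (210, 255), (211, 255), (212, 255), (213, 255), (214, 228), (215, 121), (216, 107), (217, 114), (218, 146), (219, 143), (220, 116), (221, 142)]
col 318 [(203, 254), (204, 254), (205, 254), (206, 254), (207, 254), (208, 254), (209, 254), (210, 254), (211, 254), (212, 255), (213, 255), (214, 225), (215, 122), (216, 97), (217, 113), (218, 141), (219, 146), (220, 141), (221, 189)]
col 320 [(203, 254), (204, 254), (205, 254), (206, 254), (207, 254), (208, 254), (209, 254), (210, 254), (211, 254), (212, 255), (213, 255), (214, 222), (215, 128), (216, 101), (217, 115), (218, 145), (219, 147), (220, 16
[... 1241 characters left out ...]
 226 [(292, 152), (293, 156), (294, 157), (295, 155), (296, 158), (297, 159), (298, 156), (299, 142), (300, 104), (301, 89), (302, 100), (303, 117), (304, 124), (305, 134), (306, 179), (307, 229), (308, 245), (309, 250), (310, 245), (311, 221), (312, 200), (313, 194), (314, 190), (315, 191), (316, 187), (317, 185), (318, 178), (319, 198), (320, 210), (321, 211), (322, 218), (323, 213), (324, 201), (325, 213), (326, 227), (327, 235), (328, 241), (329, 247), (330, 249), (331, 252), (332, 252), (333, 244), (334, 212), (335, 150), (336, 109), (337, 114), (338, 185), (339, 241), (340, 247), (341, 244), (342, 246), (343, 242), (344, 244), (345, 243), (346, 244), (347, 245), (348, 244), (349, 243)]
```

```bash
python3 -m inch '{"moves":[[0.0035,0.0005,0,0,1],[0.0035,0.0005,0.005,0,1],[0.0035,0.0005,0.01,0,1],[0.0035,0.0005,0.014,0,1],[0.0035,0.0005,0.017,0,1],[0.0035,0.0005,0.017,0,1],[0.0035,0.0005,0.017,0,1]]}'; python3 -m inch '{"moves":[[0,0,0.003,0,1],[0,0,0.006,0,1],[0,0,0.006,0,1],[0,0,0.006,0,1]]}'
```

```text
t: 8.2
eef_pos: [0.5953, 0.0156, 0.0684]
orientation: [3.141, 0.0, 1.8]
force: [0.6, -0.4, 0.3]
opening: 0.505
gripper_force: 42.0
t: 8.7
eef_pos: [0.5951, 0.0156, 0.0622]
orientation: [-3.141, -0.0, 1.8]
force: [0.8, -0.0, -0.1]
opening: 0.499
gripper_force: 42.0
```

```bash
python3 -m inch '{"moves":[[0,0,0.003,0,1],[0,0,0.006,0,1],[0,0,0.006,0,1],[0,0,0.006,0,1]]}'; python3 -m inch '{"moves":[[0,0,0.0015,0,1],[0,0,0.0015,0,1],[0,0,0.0015,0,1]]}';python3 -m inch '{"moves":[[0,0,0.0015,0,1],[0,0,0.0015,0,1],[0,0,0.0015,0,1]]}'
```

```text
t: 9.2
eef_pos: [0.5951, 0.0156, 0.0562]
orientation: [-3.141, -0.0, 1.8]
force: [-0.3, -0.4, -0.7]
opening: 0.499
gripper_force: 42.0
t: 9.57
eef_pos: [0.5951, 0.0156, 0.0548]
orientation: [3.142, -0.0, 1.8]
force: [0.2, -0.3, -1.1]
opening: 0.499
gripper_force: 42.0
t: 9.95
eef_pos: [0.5952, 0.0156, 0.0533]
orientation: [3.142, 0.0, 1.8]
force: [-0.1, 0.2, -0.9]
opening: 0.501
gripper_force: 42.0
```

```bash
for i in 1 2 3; do python3 -m inch '{"moves":[[0,0,0.001,0,1],[0,0,0.001,0,1],[0,0,0.001,0,1]]}' | egrep 'pos|^force'; done
```

```text
eef_pos: [0.5952, 0.0155, 0.0526]
force: [-1.9, -0.2, 0.8]
eef_pos: [0.5952, 0.0156, 0.0514]
force: [-1.2, -0.9, 2.3]
eef_pos: [0.5952, 0.0155, 0.0503]
force: [-1.3, -0.5, 3.0]
```

```bash
python3 -m inch '{"moves":[[0,0,0.002,0,1],[0,0,0.004,0,1],[0,0,0.004,0,1],[0,0,0.004,0,1]]}' | egrep 'pos|^force';  python3 -m inch '{"moves":[[0,0,0.002,0,1],[0,0,0.004,0,1],[0,0,0.004,0,1],[0,0,0.004,0,1]]}' | egrep 'pos|^force'
```

```text
eef_pos: [0.5951, 0.0156, 0.0463]
force: [-2.4, -0.1, 3.3]
eef_pos: [0.595, 0.0155, 0.0426]
force: [-3.2, -1.4, 7.0]
```

```bash
python3 -m inch '{"moves":[[0,0,0.003,0,1],[0,0,0.006,0,1],[0,0,0.008,0,1],[0,0,0.008,0,1],[0,0,0.008,0,1]]}' | egrep 'pos|^force';  python3 - <<'E'
from h import *
F=[]
for i in range(6):
    F.append(bot.read_state()["force"]);im=bot.get_image("wrist")
print(np.mean(F,0).round(2),np.round(np.array(F)[:,2],1));cv2.imwrite("pics/w5.png",im[:,:,::-1])
E
```

```text
eef_pos: [0.595, 0.0154, 0.0352]
force: [-4.2, -1.2, 8.8]
[-5.04 -1.01  9.5 ] [ 8.8  9.7  9.4 10.   9.9  9.3]
```

```bash
python3 -m inch '{"moves":[[0,-0.0008,0.001,0,1],[0,-0.0008,0.002,0,1],[0,-0.0008,0.003,0,1],[0,-0.0008,0.003,0,1],[0,-0.0008,0.003,0,1]]}' | egrep 'pos|^force';  python3 - <<'E'
from h import *
F=[]
for i in range(6):
    F.append(bot.read_state()["force"]);im=bot.get_image("wrist")
print(np.mean(F,0).round(2),np.round(np.array(F)[:,2],1));cv2.imwrite("pics/w5.png",im[:,:,::-1])
E
```

```text
eef_pos: [0.5949, 0.0153, 0.0327]
force: [-3.6, -0.9, 10.2]
[-4.06 -0.45 10.45] [10.2 10.4 10.5 10.7  9.9 11. ]
```

```bash
python3 -m inch '{"moves":[[0,-0.001,0.001,0,1],[0,-0.001,0.001,0,1],[0,-0.001,0.001,0,1],[0,-0.001,0.001,0,1],[0,-0.001,0.001,0,1],[0,-0.001,0.001,0,1],[0,-0.001,0.001,0,1],[0,-0.001,0.001,0,1],[0,-0.001,0.001,0,1],[0,-0.001,0.001,0,1]]}' | egrep 'pos|^force';  python3 - <<'E'
from h import *
F=[]
for i in range(6):
    F.append(bot.read_state()["force"]);im=bot.get_image("wrist")
print(np.mean(F,0).round(2),np.round(np.array(F)[:,2],1));cv2.imwrite("pics/w5.png",cv2.resize(im[60:400,140:500,::-1],None,fx=1.7,fy=1.7))
E
```

```text
eef_pos: [0.5948, 0.0153, 0.0322]
force: [-3.3, -0.4, 11.6]
[-3.31 -0.27 10.95] [11.6  9.9 10.5 11.  11.3 11.4]
```

View pics/w5.png

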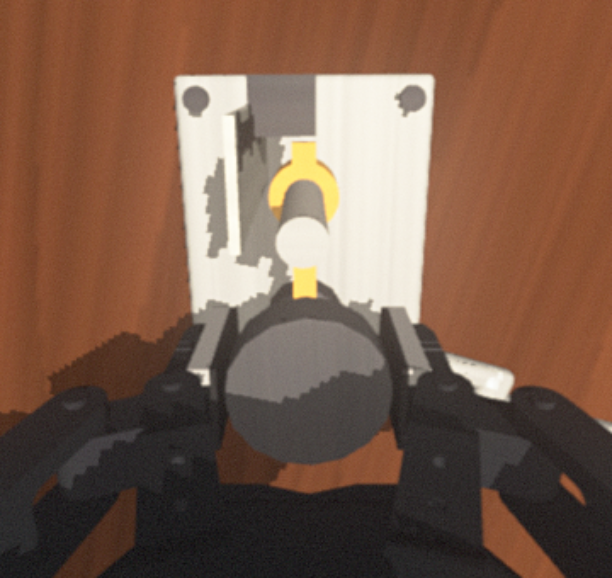

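The tell-tale's collar has slid well down the post, to about (303,190) in the crop with the post top at (303,242). About 20 mm of yield at 11 to 12 N means the spring is soft, so it goes in the scrap tin. I'll unload it, lift it off and check the tell-tale.

```bash
python3 -m inch '{"moves":[[0,0,-0.01,0,1],[0,0,-0.02,0,1],[0,0,-0.03,0,1],[0,0,-0.045,0,1],[0,0,-0.08,0,1],[0,0,-0.13,0,1],[-0.05,-0.006,-0.13,0,1],[-0.05,-0.006,-0.13,0,1],[-0.05,-0.006,-0.13,0,1],[-0.05,-0.006,-0.13,0,1]]}';  python3 - <<'E'
from h import *
s=bot.read_state();im=bot.get_image("wrist");print(s["eef_pos"],s["force"])
c=proj("scene",[.58,.06,.04]).astype(int);S=bot.get_image("scene")
a=cv2.resize(im[:340,160:500,::-1],None,fx=1.2,fy=1.2)
b=cv2.resize(S[c[1]-40:c[1]+40,c[0]-40:c[0]+40,::-1],(408,408),interpolation=2);b=cv2.resize(b,(380,408))
cv2.imwrite("pics/c6.png",np.hstack([a,b]))
E
```

```text
t: 16.73
eef_pos: [0.598, -0.0339, 0.1593]
orientation: [-3.14, -0.001, 1.801]
force: [1.1, -0.1, -1.0]
opening: 0.501
gripper_force: 42.0
[ 0.59795148 -0.03394908  0.15929351] [ 1.13822468 -0.06791355 -0.9911404 ]
```

View pics/c6.png

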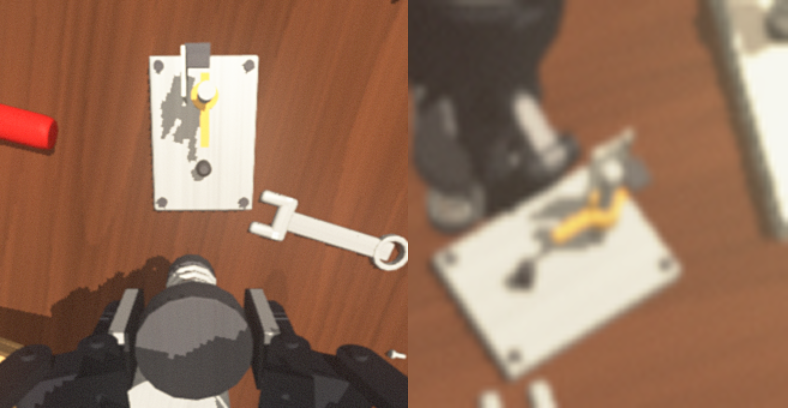

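The tell-tale has stayed down at its collar and the spring is still held upright. Moving to the tin.

```bash
python3 -m inch '{"moves":[[-0.184,-0.021,0,0,1],[-0.184,-0.021,0,0,1],[-0.184,-0.021,0,0,1],[-0.184,-0.021,0,0,1],[-0.184,-0.021,0.05,0,1],[-0.184,-0.021,0.09,0,1],[-0.184,-0.021,0.107,0,1],[-0.184,-0.021,0.113,0,1],[-0.184,-0.021,0.113,0,1],[-0.184,-0.021,0.113,0,1]]}'
python3 - <<'E'
from h import *
T=bot.get_image("top");S=bot.get_image("scene");c=proj("top",[.62,-.221,.03]).astype(int);d=proj("scene",[.62,-.221,.03]).astype(int)
f=lambda I,c:cv2.resize(I[c[1]-45:c[1]+45,c[0]-45:c[0]+45,::-1],(390,390),interpolation=2)
cv2.imwrite("pics/c7.png",np.hstack([f(T,c),f(S,d)]))
E
```

```text
t: 18.08
eef_pos: [0.622, -0.2194, 0.0495]
orientation: [3.139, 0.002, 1.801]
force: [0.1, 0.2, -0.7]
opening: 0.498
gripper_force: 42.0
```

View pics/c7.png

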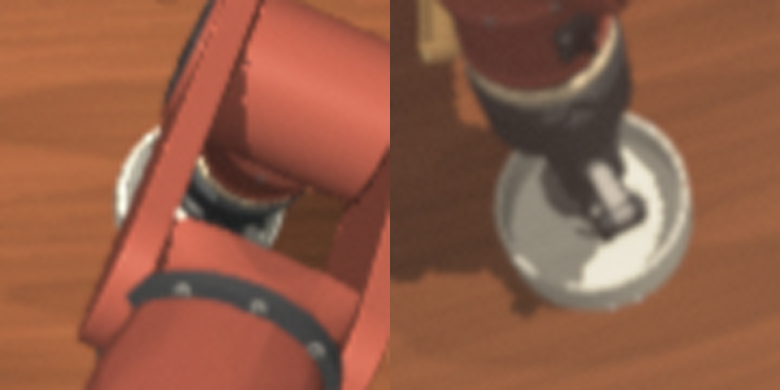

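The gripper is over the middle of the tin. I'll release the spring gently and back off upward.

```bash
python3 -m inch '{"moves":[[0,0,0,0,1],[0,0,0.002,0,1],[0,0,0.002,0,-0.3],[0,0,0.002,0,-0.8],[0,0,0.002,0,-0.8],[0,0,0.002,0,-0.8],[0,0,-0.03,0,-0.8],[0,0,-0.08,0,-0.8],[0,0,-0.13,0,-0.8],[0,0,-0.13,0,-0.8]]}'; python3 -m inch '{"moves":[[-0.06,0,0,0,-0.8],[-0.06,0,0,0,-0.8],[-0.06,0,0,0,-0.8],[-0.06,0,0,0,-0.8]]}'
python3 - <<'E'
from h import *
im=bot.get_image("wrist");S=bot.get_image("scene");d=proj("scene",[.62,-.221,.03]).astype(int)
a=cv2.resize(im[:,:,::-1],None,fx=.75,fy=.75)
b=cv2.resize(S[d[1]-40:d[1]+40,d[0]-40:d[0]+40,::-1],(300,300),interpolation=2)
cv2.imwrite("pics/c8.png",np.hstack([a,b]))
E
```

```text
t: 19.42
eef_pos: [0.6243, -0.2206, 0.1844]
orientation: [3.132, 0.008, 1.801]
force: [-0.7, -1.1, 0.4]
opening: 0.904
gripper_force: 0.0
t: 19.92
eef_pos: [0.6335, -0.2761, 0.1764]
orientation: [-3.14, -0.002, 1.801]
force: [-0.3, 0.3, -0.4]
opening: 0.897
gripper_force: 0.0
```

View pics/c8.png

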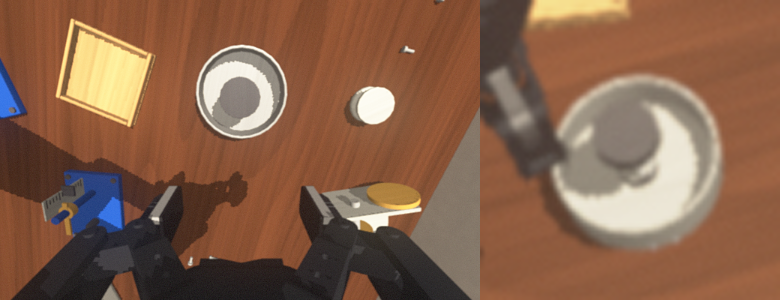

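The spring stands upright near the middle of the tin, with its cap at (239,97) and the tin at (241,91). The gripper is clear of everything, so I'm handing in.

```bash
python3 -c "
from cell import bot
print(bot.close_job())"
```

```text
the job is handed in; nothing more can be done
None
```

The flywheel's spring tested soft: it yielded about 20 mm at 11 to 12 N, carrying the tell-tale below the mark by that travel. It now stands in the scrap tin, and the job is handed in with no verdict shown.

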